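Ring up a thimble on the till's touch screen

TASK

A customer is buying the silver thimble and paying by card: ring it up on the till's touch screen with the fingertips. Tap the tile with the thimble, then the tile with the shopping basket to check out, then the tile with the bank card, each with a light touch, lifting off the glass between taps, and finish clear of the screen. Touch no other tile, and leave all the thimbles standing where they are.

Things in the scene. Friction and masses are not known exactly. Their poses are not given: they have to be found in the camera images.
- terminal: the till: black touch-screen terminal fixed to the counter, screen towards the robot. Head 376 wide x 228 mm up the slope, glass at 18 degrees, near edge 55 and far edge 125 mm high. Origin: on the counter, 90 mm below the glass centre; z up, x to the far edge, y left. Sale list on the left of the screen; right of it two rows of three dark grey tiles with off-white pictures, 5 to 7 mm apart
- tile_thimble: screen tile picturing a thimble (tapered, round-topped, dimpled, brim below); 72 mm wide x 80 up the slope, flush with the glass, in the upper (far) row (order varies). Origin: tile centre on the glass; frame upright: z vertical, x level to the screen's far edge, y left; glass rises at 18 degrees towards +x (outward normal -0.309, 0, 0.951) and yields about 1 mm per 2.5 N, springing back
- tile_mug: screen tile picturing a mug with a handle at its right side; 72 mm wide x 80 up the slope, flush with the glass, in the upper (far) row (order varies). Origin: tile centre on the glass; frame upright: z vertical, x level to the screen's far edge, y left; glass rises at 18 degrees towards +x (outward normal -0.309, 0, 0.951) and yields about 1 mm per 2.5 N, springing back
- tile_shamrock: screen tile picturing a three-leaved shamrock with a stem; 72 mm wide x 80 up the slope, flush with the glass, in the upper (far) row (order varies). Origin: tile centre on the glass; frame upright: z vertical, x level to the screen's far edge, y left; glass rises at 18 degrees towards +x (outward normal -0.309, 0, 0.951) and yields about 1 mm per 2.5 N, springing back
- tile_basket: screen tile picturing a shopping basket with an arched handle (check out); 72 mm wide x 80 up the slope, flush with the glass, in the lower (near) row (order varies). Origin: tile centre on the glass; frame upright: z vertical, x level to the screen's far edge, y left; glass rises at 18 degrees towards +x (outward normal -0.309, 0, 0.951) and yields about 1 mm per 2.5 N, springing back
- tile_card: screen tile picturing a bank card (rectangle with a stripe and small chip); 72 mm wide x 80 up the slope, flush with the glass, in the lower (near) row (order varies). Origin: tile centre on the glass; frame upright: z vertical, x level to the screen's far edge, y left; glass rises at 18 degrees towards +x (outward normal -0.309, 0, 0.951) and yields about 1 mm per 2.5 N, springing back
- tile_coins: screen tile picturing two overlapping round coins (pay by cash); 72 mm wide x 80 up the slope, flush with the glass, in the lower (near) row (order varies). Origin: tile centre on the glass; frame upright: z vertical, x level to the screen's far edge, y left; glass rises at 18 degrees towards +x (outward normal -0.309, 0, 0.951) and yields about 1 mm per 2.5 N, springing back
- silver_thimble: loose silver-plated thimble, 19 mm across the rim, 24.5 mm high, crown up, standing on the counter between the robot and the screen. Origin: centre of its rim, on the counter; z up
- brass_thimble: loose brass thimble with a knotwork band, 19 mm across, 24.5 mm high, crown up on the walnut block. Origin: centre of its rim; z up
- china_thimble: loose cream china thimble with a gold rim, 22 mm across, 28 mm high, crown up on the walnut block. Origin: centre of its rim; z up
- walnut_block: fixed walnut display block 150 (x) x 62 (y) x 24 mm high, to the right of the screen. Origin: centre of its underside
- thimble_bin: fixed wooden bin of loose thimbles, tilted towards the robot on a stand, 170 x 150 mm, 110 mm high, to the left of the screen. Origin: centre of its underside

How it is judged:
By the outcome, as a careful person would: the job done as asked, in the order asked, and still so for the second after the job is handed in, with the robot touching nothing.
It also fails if it takes over 45 s, if anything falls off the work surface, if the arm or the gripper's body presses on something with over 40 N, if the wrist force passes 120 N, or if a joint passes its speed limit or range.

ROBOT

A 7-joint arm with a two-finger parallel gripper is mounted at the origin on the work surface. World frame = base frame: x ahead of the robot, y to its left, z up, the work surface at z = 0. Lengths are in m, angles in rad, forces in N, time in s.
With the tool pointing down it reaches from about 0.4 to 0.85 m from the base axis. Payload 10.4 kg.
Tool frame: the origin (TCP) lies midway between the tips of the shut fingers; the grasp point (between the pads) lies 19 mm behind it; z points along the fingers, y is the line along which they close (so a half turn about z gives the same grasp; the last joint's range is limited). The gripper opens to 87 mm and grips with 3 to 60 N. Pads are 19 mm wide; open, the fingers measure 117 mm over their backs; the gripper's body (75 mm by 190 mm) begins 51 mm behind the grasp point.
Start: joints at [1.21, 0.332, -0.065, 1.46, 0.022, 1.35, -0.088], TCP at [0.207, -0.59, 0.223] pointing down, gripper open.
Joint ranges: [-2.6, 2.6], [-0.5, 2.12], [-1.47, 1.34], [0.16, 2.42], [-1.27, 4.41], [0.06, 2.06], [-2.6, 2.6]. Speed limits (rad/s): [2.22, 2.22, 2.79, 2.79, 3.14, 3.14, 3.14].

INTERFACE

Orientations are given as a unit quaternion [x, y, z, w].
In Python, from bench import sensors, eyes, order gives the robot as it stands.
- The arm moves only by the tool arm_command, never from a script. Its argument "steps" is a list of rows, each an object with "rot": the turn, a rotation vector about the world's x, y, z in degrees, a list of three; "slide": the shift along the world's x, y, z in m, a list of three; "grip": the opening, from 0 (shut) to 1 (fully open). A call has exactly 8 rows; each row shifts and turns the commanded pose from where the row before left it; what a row does not reach is not made up. A row lasts 1/8 s, in which the tool goes at most 62.5 mm and 10.7 degrees, less where a joint would pass 70% of its speed; a pose out of reach is approached as far as the arm can. A call with a gripper value outside its range is refused whole. The fingers move at their own pace and stop on an object; "newtons" is the grip in N (left out, the last holds). Time passes only in rows, so rows that do not move let the fingers close, or fill a call up. It gives the time, the measured TCP pose, the force, the opening and the grip force at its end, in the units of the state.
- sensors.read_state(): the state, without advancing time (a new reading comes with each control period).
- eyes.camera(name): name is "scene" or "top" or "wrist"; returns a dict with "pixels" (384x512x3 uint8, red, green, blue), "intrinsics" (3x3 intrinsics, pixels), "pose" (4x4, takes a point from camera to world coordinates). Camera axes: x right, y down, z forward; pixel columns grow to the right and rows downward; lengths in m; the calibration is good to about 2 mm. A picture is of the moment at which its call begins. There is no depth.
- order.close_job(): hands the job in; it is judged then, once.
Trained networks look in a picture, given as the dict that the camera call returned (one of the last four; its "shot" number tells which), for a name from the list of things; names that differ only in an ending like _2 or _b are one class to them, and where a whole thing is asked for, a point or a joint stands for the part that bears it (a point fixed in the world has none). Each returns a list of dicts, best first, with "conf" (0 to 1); they miss things now and then, are a little off and sometimes report something else, mostly with a low value. They report only what shows in the picture. A call takes as long as a camera call.
- eyes.look_for(name, picture): "bbox" ([left, top, right, bottom] in pixels, round what is visible of it).
The state is a dict: "time": time; "joint_positions": joint angles; "joint_vel": joint speeds; "joint_torque": joint torques, N m; "ee_pos": TCP position; "eef_rot": TCP orientation; "ft_force": force on the tool from outside, world axes, zero at the start; "torque": the same for the moment, N m; "width": finger opening in m; "grip_force": force on a finger pad.
Only numpy, scipy, OpenCV 4.12 (cv2) and the standard library are available. Lean on these libraries where they do the work, as an engineer would, in place of code of your own. Each camera call takes 0.05 s, during which the arm holds its last target. There are 200 camera calls.

## Working session

There is one attempt and no reset: what is moved stays moved. The work goes in short steps, Python scripts to look and compute and a tool call to move; the robot and the scene stay as the last step left them, time stands still between calls to the robot, and variables do not carry over. Pictures are saved under pics/ and viewed, at most 10 in all, crops included, and the job is handed in when it is done.

Besides the shell and the picture viewer there is one more tool, called after "Emit:" in YAML: its name, and indented under it one key for each argument. arm_command: Moves the arm, as the interface text tells. Its arguments: {"type":"object","properties":{"steps":{"type":"array","items":{"type":"object","properties":{"rot":{"type":"array","items":{"type":"number"}},"slide":{"type":"array","items":{"type":"number"}},"grip":{"type":"number"}}}},"newtons":{"type":"number"}},"required":["steps"]}

```bash
mkdir -p pics; cat > h.py <<'E'
from bench import sensors, eyes, order
import numpy as np, cv2
def ray(p,u,v):
    K=np.array(p["intrinsics"]);T=np.array(p["pose"])
    d=T[:3,:3]@np.linalg.solve(K,[u,v,1.]);return T[:3,3],d
def save(p,n): cv2.imwrite("pics/"+n+".png",np.array(p["pixels"])[:,:,::-1])
E
python3 - <<'E'
from h import *
s=sensors.read_state();print(s["time"],s["ee_pos"],s["eef_rot"],s["width"])
for c in("top","scene"):
    p=eyes.camera(c);save(p,c);print(c,np.array(p["pose"]).round(3).tolist(),np.array(p["intrinsics"]).round(1).tolist())
    for n in "terminal tile_thimble tile_mug tile_shamrock tile_basket tile_card tile_coins silver_thimble walnut_block thimble_bin".split():
        for d in eyes.look_for(n,p)[:2]:print(n,np.round(d["bbox"]).tolist(),round(d["conf"],2))
E
```

```text
0.0 [ 0.20700254 -0.58932381  0.22173878] [ 9.85765117e-01  1.68126824e-01 -1.65587276e-04 -6.90831776e-04] 0.08698511291572995
top [[-0.021, -0.994, 0.109, 0.453], [-1.0, 0.018, -0.025, 0.093], [0.023, -0.11, -0.994, 1.056], [0.0, 0.0, 0.0, 1.0]] [[356.1, 0.0, 252.1], [0.0, 356.1, 193.9], [0.0, 0.0, 1.0]]
terminal [182.0, 135.0, 332.0, 252.0] 0.61
terminal [258.0, 163.0, 288.0, 196.0] 0.56
tile_thimble [285.0, 153.0, 315.0, 185.0] 0.88
tile_mug [257.0, 161.0, 292.0, 196.0] 0.65
tile_mug [330.0, 129.0, 366.0, 185.0] 0.37
tile_shamrock [231.0, 168.0, 264.0, 199.0] 0.76
tile_basket [240.0, 196.0, 270.0, 228.0] 0.93
tile_card [292.0, 182.0, 324.0, 217.0] 0.96
tile_coins [264.0, 191.0, 298.0, 224.0] 0.79
walnut_block [331.0, 129.0, 364.0, 184.0] 0.59
thimble_bin [112.0, 192.0, 184.0, 266.0] 0.74
scene [[0.253, 0.768, -0.589, 1.073], [0.967, -0.196, 0.16, -0.071], [0.008, -0.61, -0.792, 0.755], [0.0, 0.0, 0.0, 1.0]] [[361.5, 0.0, 254.4], [0.0, 361.5, 189.0], [0.0, 0.0, 1.0]]
terminal [160.0, 140.0, 341.0, 262.0] 0.92
tile_thimble [180.0, 201.0, 224.0, 230.0] 0.7
tile_mug [212.0, 187.0, 253.0, 218.0] 0.61
tile_shamrock [241.0, 174.0, 286.0, 203.0] 0.67
tile_card [171.0, 184.0, 209.0, 210.0] 0.89
tile_coins [201.0, 171.0, 242.0, 196.0] 0.88
walnut_block [120.0, 238.0, 163.0, 306.0] 0.65
thimble_bin [314.0, 119.0, 396.0, 194.0] 0.57
```

```bash
python3 - <<'E'
import cv2,numpy as np
a=cv2.imread("pics/top.png")[100:300,90:390];b=cv2.imread("pics/scene.png")[100:320,100:420]
cv2.imwrite("pics/t2.png",cv2.resize(a,None,fx=2.6,fy=2.6,interpolation=2))
cv2.imwrite("pics/s2.png",cv2.resize(b,None,fx=2.5,fy=2.5,interpolation=2))
E
```

```text
(no output)
```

View pics/t2.png

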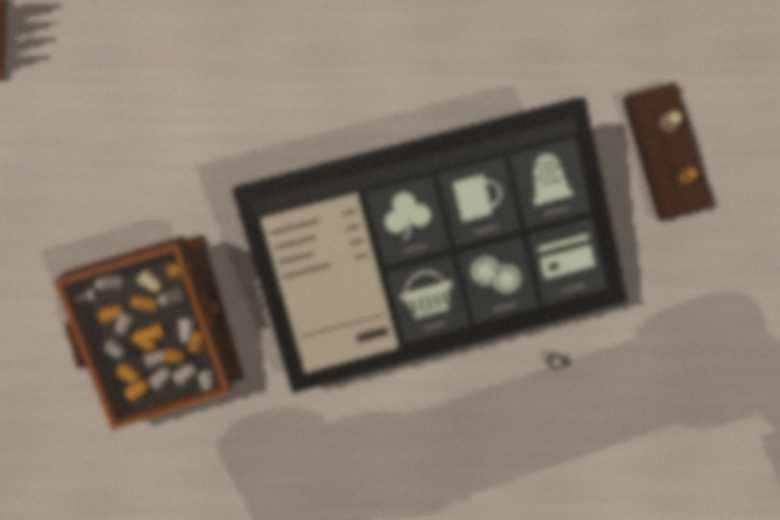

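View pics/s2.png

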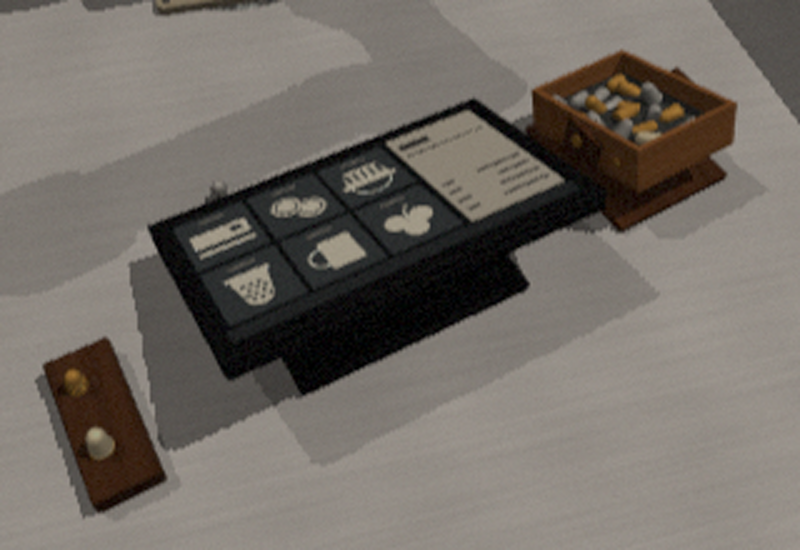

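The top view shows the thimble tile at far right (551,180 in crop), the card tile near right (566,257) and the basket tile near left (427,293). The silver thimble stands just in front of the near edge (556,360). The scene view agrees. Next I fit the terminal pose and the tile grid.

```bash
cat > fit.py <<'E'
from h import *
from scipy.optimize import least_squares
c,s=np.cos(np.radians(18)),np.sin(np.radians(18))
cams={n:eyes.camera(n) for n in("top","scene")}
def proj(p,X):
    T=np.linalg.inv(np.array(p["pose"]));q=np.array(p["intrinsics"])@(T[:3,:3]@X+T[:3,3]);return q[:2]/q[2]
obs=[]
t=lambda u,v:(u/2.6+90,v/2.6+100)
g=lambda u,v:(u/2.5+100,v/2.5+100)
for n,k,f in(("top",[(235,187,1,1),(586,98,1,-1),(626,300,-1,-1),(296,390,-1,1)],t),("scene",[(152,228,-1,-1),(475,98,-1,1),(607,185,1,1)],g)):
    for u,v,a,b in k: obs.append((n,f(u,v),("c",a,b)))
G={"tile_shamrock":(1,1),"tile_mug":(1,0),"tile_thimble":(1,-1),"tile_basket":(0,1),"tile_coins":(0,0),"tile_card":(0,-1)}
for n in cams:
    for k in G:
        d=eyes.look_for(k,cams[n])
        if d and d[0]["conf"]>.5:
            b=d[0]["bbox"];obs.append((n,((b[0]+b[2])/2,(b[1]+b[3])/2),("t",)+G[k]))
def pt(q,k):
    x,y,w,ox,oy,px,py=q
    a,b=(k[1]*.114,k[2]*.188) if k[0]=="c" else (ox+(k[1]-.5)*px,oy+k[2]*py)
    X=np.array([a*c,b,.09+a*s]);return np.array([x+np.cos(w)*X[0]-np.sin(w)*X[1],y+np.sin(w)*X[0]+np.cos(w)*X[1],X[2]])
def res(q): return np.concatenate([[*(proj(cams[n],pt(q,k))-u)] for n,u,k in obs]+[[(q[5]-.086)*3000,(q[6]-.078)*3000]])
r=least_squares(res,[.5,.05,-.2,0,-.06,.086,.078],loss="soft_l1")
q=r.x;print("fit",q.round(4),np.degrees(q[2]));print(res(q).round(1).reshape(-1,2).tolist())
for k in G:print(k,pt(q,("t",)+G[k]).round(4))
p=cams["top"];o,d=ray(p,90+556/2.6,100+360/2.6);print("silver",o+d*(.015-o[2])/d[2])
E
python3 fit.py
```

```text
fit [ 0.5586  0.0523  0.2416 -0.0078 -0.0543  0.086   0.078 ] 13.84264774376246
[[-1.6, -0.6], [-0.2, -1.7], [0.7, -0.2], [-1.8, 0.3], [-2.6, -1.2], [-0.4, -0.7], [0.1, 1.8], [-1.8, -0.3], [-0.6, -2.6], [2.8, -0.8], [0.2, 1.5], [-1.2, -2.0], [-1.5, -2.8], [-0.8, -0.8], [-2.1, -0.3], [58.3, -57.6], [-0.3, 0.1], [-1.8, -0.9], [-1.7, -1.3], [-0.0, 0.0]]
tile_shamrock [0.5855 0.0833 0.1009]
tile_mug [0.6041 0.0076 0.1009]
tile_thimble [ 0.6228 -0.0682  0.1009]
tile_basket [0.5061 0.0638 0.0743]
tile_coins [ 0.5247 -0.012   0.0743]
tile_card [ 0.5434 -0.0877  0.0743]
silver [ 0.43409511 -0.08215446  0.015     ]
```

Emit:
arm_command:
  steps:
    - {"slide": [0.024, 0.032, 0.003], "rot": [0, 0, 0], "grip": 0}
    - {"slide": [0.024, 0.032, 0.003], "rot": [0, 0, -1], "grip": 0}
    - {"slide": [0.024, 0.032, 0.003], "rot": [0, 0, -1], "grip": 0}
    - {"slide": [0.024, 0.032, 0.003], "rot": [0, 0, -1], "grip": 0}
    - {"slide": [0.024, 0.032, 0.003], "rot": [0, 0, -1], "grip": 0}
    - {"slide": [0.024, 0.032, 0], "rot": [0, 0, -1], "grip": 0}
    - {"slide": [0.024, 0.032, 0], "rot": [0, 0, 0], "grip": 0}
    - {"slide": [0.024, 0.032, 0], "rot": [0, 0, 0], "grip": 0}
  newtons: 10

```text
time: 2.8
ee_pos: [0.3998, -0.3326, 0.2378]
eef_rot: [0.992, 0.125, 0.0, 0.0]
ft_force: [-0.3, 0.2, -0.3]
width: 0.0149
grip_force: 0.0
```

Emit:
arm_command:
  steps:
    - {"slide": [0.03, 0.04, 0], "rot": [0.7, -2.9, 0], "grip": 0}
    - {"slide": [0.03, 0.04, 0], "rot": [0.7, -2.9, 0], "grip": 0}
    - {"slide": [0.03, 0.04, 0], "rot": [0.7, -2.9, 0], "grip": 0}
    - {"slide": [0.03, 0.04, 0], "rot": [0.7, -2.9, 0], "grip": 0}
    - {"slide": [0.03, 0.04, 0], "rot": [0.7, -2.9, 0], "grip": 0}
    - {"slide": [0.03, 0.04, -0.02], "rot": [0.8, -3.0, 0], "grip": 0}
    - {"slide": [0.02, 0.02, -0.02], "rot": [0, 0, 0], "grip": 0}
    - {"slide": [0, 0, 0], "rot": [0, 0, 0], "grip": 0}

```text
time: 3.8
ee_pos: [0.599, -0.0713, 0.196]
eef_rot: [0.98, 0.125, 0.154, -0.019]
ft_force: [-0.1, 0.2, 0.7]
width: 0.0007
grip_force: 0.0
```

```bash
python3 - <<'E'
from h import *
from scipy.spatial.transform import Rotation as R
s=sensors.read_state();print(s["time"],s["ee_pos"],R.from_quat(s["eef_rot"]).as_matrix().round(3).tolist(),s["width"],s["ft_force"])
p=eyes.camera("wrist");save(p,"w1");print(np.array(p["pose"]).round(3).tolist())
for n in("tile_thimble","tile_mug","tile_card"):
    for d in eyes.look_for(n,p)[:1]:
        b=d["bbox"];o,r=ray(p,(b[0]+b[2])/2,(b[1]+b[3])/2)
        N=np.array([-.3,-.074,.951]);P=np.array([.6228,-.0682,.1009]);print(n,np.round(b),d["conf"],(o+r*(N@(P-o))/(N@r)).round(4))
E
```

```text
3.8 [ 0.59895096 -0.07127505  0.19604409] [[0.921, 0.251, 0.298], [0.239, -0.968, 0.076], [0.308, 0.001, -0.952]] 0.0007384186461520678 [-0.07002256  0.20239825  0.71575297]
[[0.25, -0.966, 0.057, 0.614], [-0.968, -0.25, 0.014, -0.068], [0.001, -0.059, -0.998, 0.372], [0.0, 0.0, 0.0, 1.0]]
tile_thimble [222. 161. 295. 216.] 0.86 [ 0.6334 -0.0672  0.1043]
```

View pics/w1.png

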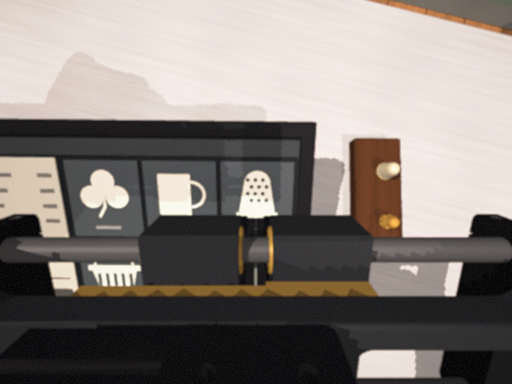

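The wrist view shows the thimble tile directly ahead of the fingers (cols 220–298, top row 160), which agrees with the fit. Now I approach along the normal.

Emit:
arm_command:
  steps:
    - {"slide": [0.005, 0.0005, -0.0203], "rot": [0, 0, 0], "grip": 0}
    - {"slide": [0.005, 0.0005, -0.0203], "rot": [0, 0, 0], "grip": 0}
    - {"slide": [0.005, 0.0005, -0.0203], "rot": [0, 0, 0], "grip": 0}
    - {"slide": [0.005, 0.0005, -0.0203], "rot": [0, 0, 0], "grip": 0}
    - {"slide": [0.0012, 0.0003, -0.0038], "rot": [0, 0, 0], "grip": 0}
    - {"slide": [0.0006, 0.0001, -0.0019], "rot": [0, 0, 0], "grip": 0}
    - {"slide": [0, 0, 0], "rot": [0, 0, 0], "grip": 0}
    - {"slide": [0, 0, 0], "rot": [0, 0, 0], "grip": 0}

```text
time: 5.0
ee_pos: [0.6212, -0.0715, 0.1115]
eef_rot: [0.98, 0.123, 0.156, -0.018]
ft_force: [1.4, 0.6, -0.3]
width: 0.0002
grip_force: 0.0
```

Emit:
arm_command:
  steps:
    - {"slide": [0.0006, 0.0002, -0.0019], "rot": [0, 0, 0], "grip": 0}
    - {"slide": [0.0006, 0.0002, -0.0019], "rot": [0, 0, 0], "grip": 0}
    - {"slide": [0.0003, 0.0001, -0.001], "rot": [0, 0, 0], "grip": 0}
    - {"slide": [0.0003, 0.0001, -0.001], "rot": [0, 0, 0], "grip": 0}
    - {"slide": [0.0003, 0.0001, -0.001], "rot": [0, 0, 0], "grip": 0}
    - {"slide": [0.0003, 0.0001, -0.001], "rot": [0, 0, 0], "grip": 0}
    - {"slide": [0, 0, 0], "rot": [0, 0, 0], "grip": 0}
    - {"slide": [0, 0, 0], "rot": [0, 0, 0], "grip": 0}

```text
time: 6.0
ee_pos: [0.6234, -0.0705, 0.1029]
eef_rot: [0.98, 0.123, 0.156, -0.018]
ft_force: [0.7, -0.2, 0.0]
width: 0.0001
grip_force: 0.0
```

Emit:
arm_command:
  steps:
    - {"slide": [0.0003, 0.0001, -0.001], "rot": [0, 0, 0], "grip": 0}
    - {"slide": [0.0003, 0.0001, -0.001], "rot": [0, 0, 0], "grip": 0}
    - {"slide": [0.0003, 0.0001, -0.001], "rot": [0, 0, 0], "grip": 0}
    - {"slide": [0, 0, 0], "rot": [0, 0, 0], "grip": 0}
    - {"slide": [0, 0, 0], "rot": [0, 0, 0], "grip": 0}
    - {"slide": [0, 0, 0], "rot": [0, 0, 0], "grip": 0}
    - {"slide": [0, 0, 0], "rot": [0, 0, 0], "grip": 0}
    - {"slide": [0, 0, 0], "rot": [0, 0, 0], "grip": 0}

```text
time: 7.0
ee_pos: [0.6244, -0.0703, 0.1001]
eef_rot: [0.98, 0.123, 0.156, -0.018]
ft_force: [-2.6, 0.5, 5.1]
width: 0.0002
grip_force: 2.9
```

Emit:
arm_command:
  steps:
    - {"slide": [-0.003, -0.0007, 0.0095], "rot": [0, 0, 0], "grip": 0}
    - {"slide": [-0.006, -0.0015, 0.019], "rot": [0, 0, 0], "grip": 0}
    - {"slide": [-0.006, -0.0015, 0.019], "rot": [0, 0, 0], "grip": 0}
    - {"slide": [-0.029, 0.033, -0.0067], "rot": [0, 0, 0], "grip": 0}
    - {"slide": [-0.029, 0.033, -0.0067], "rot": [0, 0, 0], "grip": 0}
    - {"slide": [-0.029, 0.033, -0.0067], "rot": [0, 0, 0], "grip": 0}
    - {"slide": [-0.029, 0.033, -0.0067], "rot": [0, 0, 0], "grip": 0}
    - {"slide": [0, 0, 0], "rot": [0, 0, 0], "grip": 0}

```text
time: 8.0
ee_pos: [0.4916, 0.0599, 0.1212]
eef_rot: [0.98, 0.125, 0.156, -0.017]
ft_force: [0.6, -0.2, 0.6]
width: 0.0002
grip_force: 0.0
```

```bash
python3 - <<'E'
from h import *
s=sensors.read_state();print(s["time"],s["ee_pos"],s["ft_force"])
p=eyes.camera("scene");save(p,"sc2");a=cv2.imread("pics/sc2.png")[90:310,100:420]
cv2.imwrite("pics/sc2b.png",cv2.resize(a,None,fx=2.5,fy=2.5,interpolation=2))
E
```

```text
8.0 [0.49164357 0.05992998 0.12121769] [ 0.58722066 -0.20550311  0.61255923]
```

View pics/sc2b.png

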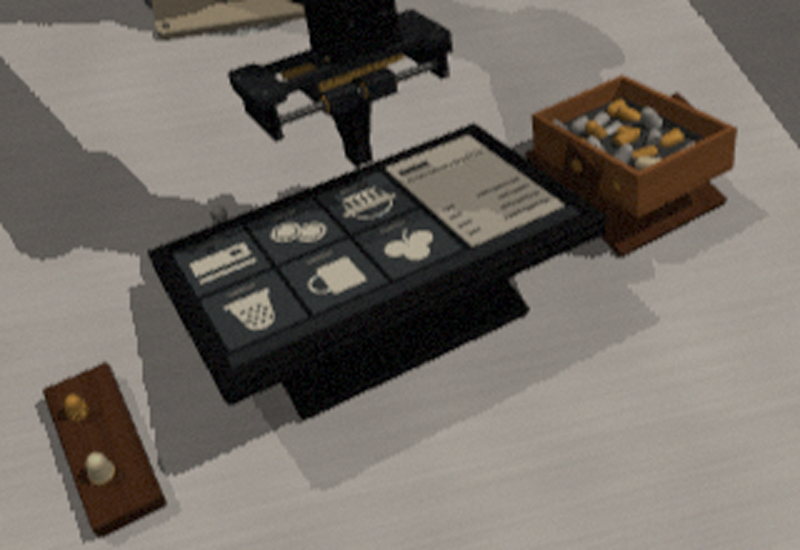

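The screen is unchanged and the fingertip hovers over the basket tile, clear of the glass; the thimbles are standing. Next tap.

Emit:
arm_command:
  steps:
    - {"slide": [0.0042, 0.001, -0.0133], "rot": [0, 0, 0], "grip": 0}
    - {"slide": [0.0042, 0.001, -0.0133], "rot": [0, 0, 0], "grip": 0}
    - {"slide": [0.0036, 0.0009, -0.0114], "rot": [0, 0, 0], "grip": 0}
    - {"slide": [0.0006, 0.0002, -0.0019], "rot": [0, 0, 0], "grip": 0}
    - {"slide": [0.0006, 0.0002, -0.0019], "rot": [0, 0, 0], "grip": 0}
    - {"slide": [0.0003, 0, -0.001], "rot": [0, 0, 0], "grip": 0}
    - {"slide": [0, 0, 0], "rot": [0, 0, 0], "grip": 0}
    - {"slide": [0, 0, 0], "rot": [0, 0, 0], "grip": 0}

```text
time: 9.05
ee_pos: [0.5069, 0.0614, 0.078]
eef_rot: [0.98, 0.123, 0.156, -0.018]
ft_force: [0.3, -0.6, -0.9]
width: 0.0005
grip_force: 0.0
```

Emit:
arm_command:
  steps:
    - {"slide": [0.0003, 0.0001, -0.001], "rot": [0, 0, 0], "grip": 0}
    - {"slide": [0.0003, 0.0001, -0.001], "rot": [0, 0, 0], "grip": 0}
    - {"slide": [0.0003, 0.0001, -0.001], "rot": [0, 0, 0], "grip": 0}
    - {"slide": [0.0003, 0.0001, -0.001], "rot": [0, 0, 0], "grip": 0}
    - {"slide": [0, 0, 0], "rot": [0, 0, 0], "grip": 0}
    - {"slide": [0, 0, 0], "rot": [0, 0, 0], "grip": 0}
    - {"slide": [0, 0, 0], "rot": [0, 0, 0], "grip": 0}
    - {"slide": [0, 0, 0], "rot": [0, 0, 0], "grip": 0}

```text
time: 10.05
ee_pos: [0.508, 0.0618, 0.0738]
eef_rot: [0.98, 0.123, 0.156, -0.018]
ft_force: [-2.4, -1.6, 3.6]
width: 0.0004
grip_force: 2.7
```

Emit:
arm_command:
  steps:
    - {"slide": [0.0002, 0, -0.0006], "rot": [0, 0, 0], "grip": 0}
    - {"slide": [0, 0, 0], "rot": [0, 0, 0], "grip": 0}
    - {"slide": [0, 0, 0], "rot": [0, 0, 0], "grip": 0}
    - {"slide": [0, 0, 0], "rot": [0, 0, 0], "grip": 0}
    - {"slide": [0, 0, 0], "rot": [0, 0, 0], "grip": 0}
    - {"slide": [0, 0, 0], "rot": [0, 0, 0], "grip": 0}
    - {"slide": [0, 0, 0], "rot": [0, 0, 0], "grip": 0}
    - {"slide": [0, 0, 0], "rot": [0, 0, 0], "grip": 0}

```text
time: 11.05
ee_pos: [0.5082, 0.0618, 0.0733]
eef_rot: [0.98, 0.123, 0.156, -0.018]
ft_force: [-2.7, -1.3, 6.2]
width: 0.0007
grip_force: 3.4
```

Emit:
arm_command:
  steps:
    - {"slide": [-0.003, -0.0007, 0.0095], "rot": [0, 0, 0], "grip": 0}
    - {"slide": [-0.006, -0.0015, 0.019], "rot": [0, 0, 0], "grip": 0}
    - {"slide": [-0.006, -0.0015, 0.019], "rot": [0, 0, 0], "grip": 0}
    - {"slide": [0.009, -0.037, 0], "rot": [0, 0, 0], "grip": 0}
    - {"slide": [0.009, -0.037, 0], "rot": [0, 0, 0], "grip": 0}
    - {"slide": [0.009, -0.037, 0], "rot": [0, 0, 0], "grip": 0}
    - {"slide": [0.009, -0.037, 0], "rot": [0, 0, 0], "grip": 0}
    - {"slide": [0, 0, 0], "rot": [0, 0, 0], "grip": 0}

```text
time: 12.05
ee_pos: [0.5293, -0.0926, 0.1209]
eef_rot: [0.98, 0.121, 0.156, -0.018]
ft_force: [-0.5, 0.4, 0.8]
width: 0.0006
grip_force: 0.0
```

Emit:
arm_command:
  steps:
    - {"slide": [0.0042, 0.001, -0.0133], "rot": [0, 0, 0], "grip": 0}
    - {"slide": [0.0042, 0.001, -0.0133], "rot": [0, 0, 0], "grip": 0}
    - {"slide": [0.0036, 0.0009, -0.0114], "rot": [0, 0, 0], "grip": 0}
    - {"slide": [0.0006, 0.0002, -0.0019], "rot": [0, 0, 0], "grip": 0}
    - {"slide": [0.0006, 0.0002, -0.0019], "rot": [0, 0, 0], "grip": 0}
    - {"slide": [0.0003, 0, -0.001], "rot": [0, 0, 0], "grip": 0}
    - {"slide": [0, 0, 0], "rot": [0, 0, 0], "grip": 0}
    - {"slide": [0, 0, 0], "rot": [0, 0, 0], "grip": 0}

```text
time: 13.05
ee_pos: [0.5427, -0.0867, 0.0781]
eef_rot: [0.98, 0.123, 0.156, -0.018]
ft_force: [-0.1, 0.1, 0.1]
width: 0.0009
grip_force: 0.0
```

Emit:
arm_command:
  steps:
    - {"slide": [0.0003, 0.0001, -0.001], "rot": [0, 0, 0], "grip": 0}
    - {"slide": [0.0003, 0.0001, -0.001], "rot": [0, 0, 0], "grip": 0}
    - {"slide": [0.0003, 0.0001, -0.001], "rot": [0, 0, 0], "grip": 0}
    - {"slide": [0.0003, 0.0001, -0.001], "rot": [0, 0, 0], "grip": 0}
    - {"slide": [0.0002, 0, -0.0006], "rot": [0, 0, 0], "grip": 0}
    - {"slide": [0, 0, 0], "rot": [0, 0, 0], "grip": 0}
    - {"slide": [0, 0, 0], "rot": [0, 0, 0], "grip": 0}
    - {"slide": [0, 0, 0], "rot": [0, 0, 0], "grip": 0}

```text
time: 14.05
ee_pos: [0.544, -0.0862, 0.0734]
eef_rot: [0.98, 0.123, 0.156, -0.018]
ft_force: [-3.5, 0.5, 4.8]
width: 0.0005
grip_force: 2.9
```

Pressed at about 6 N. Lifting well clear.

Emit:
arm_command:
  steps:
    - {"slide": [-0.003, -0.0007, 0.0095], "rot": [0, 0, 0], "grip": 0}
    - {"slide": [-0.006, -0.0015, 0.019], "rot": [0, 0, 0], "grip": 0}
    - {"slide": [-0.009, -0.002, 0.0285], "rot": [0, 0, 0], "grip": 0}
    - {"slide": [-0.009, -0.002, 0.0285], "rot": [0, 0, 0], "grip": 0}
    - {"slide": [-0.006, -0.0015, 0.03], "rot": [0, 0, 0], "grip": 0}
    - {"slide": [0, 0, 0.02], "rot": [0, 0, 0], "grip": 0}
    - {"slide": [0, 0, 0], "rot": [0, 0, 0], "grip": 0}
    - {"slide": [0, 0, 0], "rot": [0, 0, 0], "grip": 0}

```text
time: 15.05
ee_pos: [0.5106, -0.0938, 0.208]
eef_rot: [0.98, 0.123, 0.155, -0.018]
ft_force: [-0.2, -0.3, 0.3]
width: 0.0008
grip_force: 0.0
```

```bash
python3 - <<'E'
from h import *
s=sensors.read_state();print(s["time"],s["ee_pos"],s["ft_force"])
p=eyes.camera("scene");save(p,"sc3");a=cv2.imread("pics/sc3.png")[90:310,100:420]
cv2.imwrite("pics/sc3b.png",cv2.resize(a,None,fx=2.5,fy=2.5,interpolation=2))
E
```

```text
15.05 [ 0.51059097 -0.09375528  0.20799133] [-0.15715485 -0.29781344  0.27867359]
```

View pics/sc3b.png

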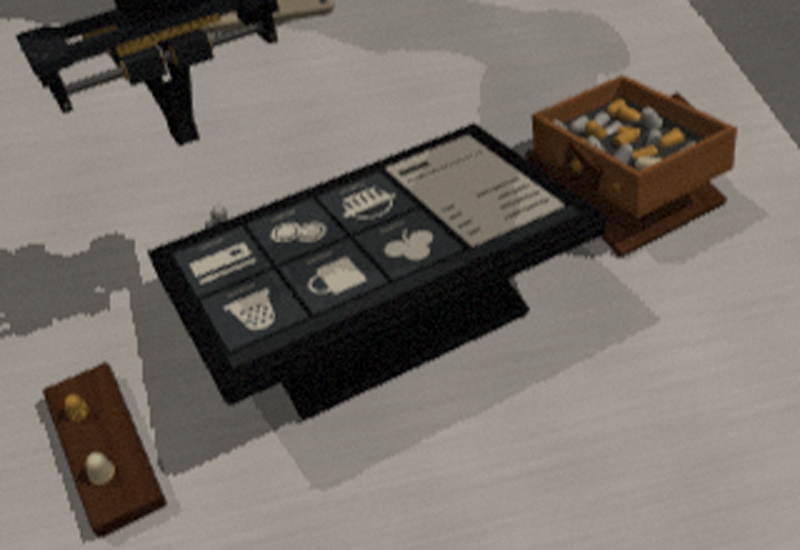

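The gripper is well clear of the screen, at (185,140). All three thimbles still stand: silver at (218,213), brass at (76,406) and china at (99,467).

```bash
python3 -c "from bench import order;print(order.close_job())"
```

```text
the job is handed in; nothing more can be done
None
```

I tapped the thimble, basket and card tiles in that order at about 6–7 N each, lifting off between taps, and handed the job in clear of the screen with all thimbles standing; the screen gave no visible sign of registering the taps, so the wrist force readings are my only confirmation.

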